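# Drive the stuck piston out of a sauce-pump cylinder

## Robot

A 6-joint arm with a two-finger parallel gripper is mounted at the origin on the work surface. World frame = base frame: x ahead of the robot, y to its left, z up, the work surface at z = 0. Lengths are in m, angles in rad, forces in N, time in s.
With the tool pointing down it reaches from about 0.35 to 0.975 m from the base axis. Payload 4.9 kg.
Tool frame: the origin (TCP) lies on the mounting face of the last link; the fingertips stand 173 mm ahead of it and the grasp point (between the pads) lies 155 mm ahead of it (robot.nose_length is the distance from the TCP to the fingertips, in m); z points along the fingers, y is the line along which they close (so a half turn about z gives the same grasp; the last joint's range is limited). The gripper opens to 85 mm and grips with 20 to 120 N. Pads are 22 mm wide; open, the fingers measure 114 mm over their backs; the gripper's body (76 mm by 85 mm) begins 54 mm behind the grasp point. The pads swing forward as they close: fully open they stand 13 mm farther back than shut.
Start: joints at [1.141, 0.053, 1.613, -0, 1.476, -0.119], TCP at [0.191, 0.595, 0.405] pointing down, gripper open.
Joint ranges: [-3.01, 3.01], [-1.01, 2.22], [0.06, 2.58], [-1.02, 4.17], [0.09, 2.62], [-3.14, 3.14]. Speed limits (rad/s): [2.57, 2.57, 3.14, 3.14, 3.14, 3.14].

## Interface

Orientations are given as [roll, pitch, yaw] about the fixed x, y, z axes, in that order (R = Rz(yaw) Ry(pitch) Rx(roll)).
In Python, from plant import robot gives the robot as it stands.
- The arm moves only by the tool servo_tool, never from a script. Its argument "targets" is a list that holds one entry, the list of rows, each a list of 7 numbers: the shift along the tool's x, y, z in cm, then the turn, a rotation vector about the tool's x, y, z in degrees, then the finger opening in cm, from 0 to 8.54. In form: [[[tx, ty, tz, ax, ay, az, hand], ...]]. A call has 1 to 8 rows; each row shifts and turns the commanded pose from where the row before left it, along the tool's axes as they then stand; what a row does not reach is not made up. A row lasts 1/10 s, in which the tool goes at most 50 mm and 8.59 degrees, less where a joint would pass 70% of its speed; a pose out of reach is approached as far as the arm can. A call is refused whole if a number of a shift passes 5 or a number of a turn 8.59, either way. A call with a gripper value outside its range is refused whole. The fingers move at their own pace and stop on an object; "force" is the grip in N (left out, the last holds). Time passes only in rows, so rows that do not move let the fingers close. It gives the time, the measured TCP pose, the force, the opening and the grip force at its end, in the units of the state.
- robot.read_state(): the state, without advancing time (a new reading comes with each control period).
- robot.get_image(name): name is "scene" or "side" or "wrist"; returns a dict with "color" (384x512x3 uint8, blue, green, red), "K" (3x3 intrinsics, pixels), "k1" (the pictures are not rectified: a ray, as slopes to the right and down, at radius r is drawn at 1 + k1 r^2 times it, then the intrinsics apply), "R" (3x3) and "t" (3): a world point X has camera coordinates R X + t; the wrist camera has in their place "tool_from_camera" (4x4, takes a point from camera to tool coordinates, whose origin is the TCP and whose axes are the flange's). Camera axes: x right, y down, z forward; pixel columns grow to the right and rows downward; lengths in m; the calibration is good to about 2 mm. A picture is of the moment at which its call begins: read the wrist's pose just before it. There is no depth.
- robot.job_done(): hands the job in; it is judged then, once.
The state is a dict: "clock": time; "joints": joint angles; "qd": joint speeds; "tau": joint torques, N m; "position": TCP position; "tool_rot": TCP orientation; "ft_force": force on the tool from outside, world axes, zero at the start; "wrist_torque": the same for the moment, N m; "gripper_width": finger opening in m; "finger_force": force on a finger pad.
Only numpy, scipy, OpenCV 4.12 (cv2) and the standard library are available. Lean on these libraries where they do the work, as an engineer would, in place of code of your own. Each camera call takes 0.05 s, during which the arm holds its last target. There are 200 camera calls.

## Task

The white piston is stuck in the bore of the upright sauce-pump cylinder: take the knock-out rod from its stand, put it down the bore and drive the piston out of the bottom until it comes up dead against its hidden keeper ring, and there press on it firmly, with about 15 N for a good half second. Feel for the stop and never push with more than 26 N. Then draw the rod out and set it gently back in its stand, fully down and let go, leaving the other things on the counter where they are.

Things in the scene. Friction and masses are not known exactly. Their poses are not given: they have to be found in the camera images.
- pump: Fixed pump stand: steel drip tray 130 x 110 mm (x, y), 16 mm high, two columns 94 mm apart along y, a bridge 98 mm high, and in the middle an upright steel cylinder, 40 mm outside diameter, 50 to 120 mm above the counter, with a vertical through bore of 18 mm diameter, no chamfer. Origin: centre of the underside, on the bore axis; z up. Left or right on the counter.
- bore_mouth (a point): Centre of the upper mouth of the pump cylinder's bore, 120 mm above the counter; axes as the pump (z up).
- piston: White plastic piston, 16 mm diameter, 40 mm long, in the bore, held by about 6 N of friction; slides only straight up or down. A hidden rigid keeper ring, never measured, stops it dead after 22 to 38 mm of travel, its lower end then 12 to 30 mm out of the cylinder. It stays captive there and does not spring back. Origin: centre of its lower end, 40 mm below piston_top; z up.
- piston_top (a point): Centre of the piston's upper face, where the rod pushes; z up. 4 to 38 mm below the bore mouth at the start, 42 to 60 mm below it when the piston is against the keeper ring.
- rod: Loose knock-out rod, 0.2 to 0.33 kg, upright in its stand. From the bottom: steel shaft 14 mm diameter, 80 mm long, foot bevelled to 10 mm over the last 3 mm; guard disc 40 mm diameter, 80 to 86 mm up; black square handle 24 x 24 mm, 86 to 136 mm up, flats facing its x and y. Origin: centre of the shaft's lower end; z up. Fingers on the handle can rest on the guard to push.
- rod_tip (a point): Centre of the lower end of the rod's shaft (same point as the rod's origin); z up along the rod.
- stand: Fixed grey plastic rod stand, square block 74 x 74 x 90 mm high with a vertical through hole, 19 mm diameter, in the middle, mouth bevelled by 4 mm. The rod hangs in it with its guard resting on the block's top, its lower end 10 mm above the counter. Origin: centre of the underside; z up.
- stand_mouth (a point): Centre of the hole's mouth at the top of the rod stand, 90 mm above the counter; z up.
- can: Bystander: plain drinks can, 66 mm diameter, 115 mm high, standing between the pump and the stand. Origin: centre of its underside.
- dish: Bystander: small white bowl, 80 mm wide, 30 mm high, between the robot and the can. Origin: centre of its underside.
- ketchup: Bystander: red bottle with white cap, 60 mm diameter, 170 mm high, beyond the work area. Origin: centre of its underside.
- ketchup2: Bystander: second red bottle, the same size, beside the first. Origin: centre of its underside.
- mustard: Bystander: yellow jar, 64 mm diameter, 90 mm high, beyond the work area. Origin: centre of its underside.
- relish: Bystander: green glass jar with white lid, 68 mm diameter, 100 mm high, beyond the can. Origin: centre of its underside.
- spoon: Bystander: spoon lying flat at the right of the work area. Origin: centre of its underside.
Mind the look-alikes: they are no part of the job. What is shaped like the rod but orange is not meant.

How it is judged:
By the outcome, as a careful person would: the job done as asked, in the order asked, and still so for the second after the job is handed in, with the robot touching nothing.
It also fails if it takes over 67 s, if anything falls off the work surface, if the arm or the gripper's body presses on something with over 40 N, if the wrist force passes 120 N, or if a joint passes its speed limit or range.

## Working session

There is one attempt and no reset: what is moved stays moved. The work goes in short steps, Python scripts to look and compute and a tool call to move; the robot and the scene stay as the last step left them, time stands still between calls to the robot, and variables do not carry over. Pictures are saved under pics/ and viewed, at most 10 in all, crops included, and the job is handed in when it is done.

Besides the shell and the picture viewer there is one more tool, called after "Request:" as name(argument=value, ...), one argument or row to a line, values as JSON. servo_tool: Moves the arm, as the interface text tells. Its arguments: {"type":"object","properties":{"targets":{"type":"array","items":{"type":"array","items":{"type":"array","items":{"type":"number"}}}},"force":{"type":"number"}},"required":["targets"]}

```bash
ls; mkdir -p pics; python3 - <<'E'
from plant import robot
import cv2,numpy as np
print(robot.read_state())
for n in("scene","side"):
    d=robot.get_image(n); cv2.imwrite(f"pics/{n}0.png",d["color"]); print(n,d["K"],d["k1"],d["R"],d["t"])
a=cv2.imread("pics/scene0.png");b=cv2.imread("pics/side0.png")
E
```

```text
pics
{'clock': 0.0, 'joints': array([ 1.14100247e+00,  5.33532665e-02,  1.61432127e+00, -2.74569247e-06,
        1.47604137e+00, -1.18996353e-01]), 'qd': array([-0.0017978 , -0.00086287,  0.00056615, -0.00157005, -0.00186282,
        0.00041085]), 'tau': array([-3.39211583e-04, -3.93675399e+01, -3.70174885e+01, -1.57031764e-04,
        7.07405998e-03,  8.71844719e-06]), 'position': array([0.19101618, 0.59479997, 0.4034486 ]), 'tool_rot': array([-3.13948410e+00, -2.49349279e-04,  2.83079515e+00]), 'ft_force': array([0.25427237, 0.15008883, 0.26567009]), 'wrist_torque': array([-0.0025129 ,  0.03978265,  0.05300572]), 'finger_force': 0.0, 'gripper_width': 0.08578201308132141}
scene [[355.21211509   0.         252.4531859 ]
 [  0.         355.21211509 190.95181863]
 [  0.           0.           1.        ]] -0.042084884732489454 [[-0.48831462  0.87251965  0.01607126]
 [ 0.71621207  0.4112214  -0.56385923]
 [-0.49858711 -0.26383028 -0.82571453]] [ 0.37667926 -0.33360763  1.19610427]
side [[464.37918983   0.         253.45206149]
 [  0.         464.37918983 187.74387773]
 [  0.           0.           1.        ]] -0.17211139494371477 [[ 0.73854186 -0.67411346 -0.01126778]
 [-0.39726948 -0.42161383 -0.81511885]
 [ 0.54473194  0.60647574 -0.57918416]] [-0.51532874  0.27247529  0.81929981]
```

View pics/scene0.png

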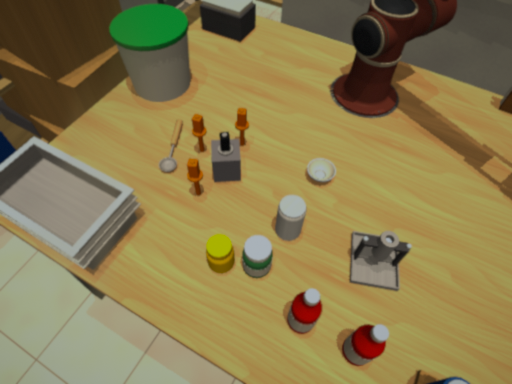

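View pics/side0.png

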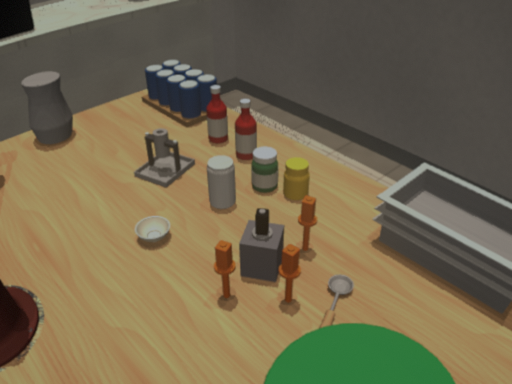

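```bash
cat > h.py <<'E'
import numpy as np,cv2
from plant import robot
from scipy.spatial.transform import Rotation as Ro
def ray(d,uv,R=None,t=None):
    R=d["R"] if R is None else R; t=d["t"] if t is None else t
    p=cv2.undistortPoints(np.array([[uv]],float),d["K"],np.array([d["k1"],0,0,0.]))[0,0]
    return -R.T@t, R.T@np.array([p[0],p[1],1])
def onz(d,uv,z,**k):
    o,v=ray(d,uv,**k); return o+v*(z-o[2])/v[2]
def two(r1,r2):
    (o1,v1),(o2,v2)=r1,r2
    v1=v1/np.linalg.norm(v1);v2=v2/np.linalg.norm(v2)
    s=np.linalg.lstsq(np.c_[v1,-v2],o2-o1,rcond=None)[0]
    a=o1+s[0]*v1;b=o2+s[1]*v2
    return (a+b)/2,np.linalg.norm(a-b)
def proj(d,X):
    R,t=d["R"],d["t"]; rv=cv2.Rodrigues(R)[0]
    return cv2.projectPoints(np.atleast_2d(X).astype(float),rv,t,d["K"],np.array([d["k1"],0,0,0.]))[0][:,0]
def wcam(d,s):
    T=np.eye(4);T[:3,:3]=Ro.from_euler("xyz",s["tool_rot"]).as_matrix();T[:3,3]=s["position"]
    W=np.linalg.inv(T@d["tool_from_camera"]); d["R"],d["t"]=W[:3,:3],W[:3,3]; return d
E
python3 - <<'E'
import cv2,numpy as np
a=cv2.imread("pics/scene0.png");b=cv2.imread("pics/side0.png")
def c(i,x,y,w,h): return cv2.resize(i[y:y+h,x:x+w],(400,300),interpolation=cv2.INTER_CUBIC)
o=np.vstack([np.hstack([c(a,175,105,80,60+0),c(a,340,225,80,60)]),np.hstack([c(b,212,200,100,75),c(b,125,120,80,60)])])
cv2.imwrite("pics/c1.png",o)
E
```

```text
(no output)
```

View pics/c1.png

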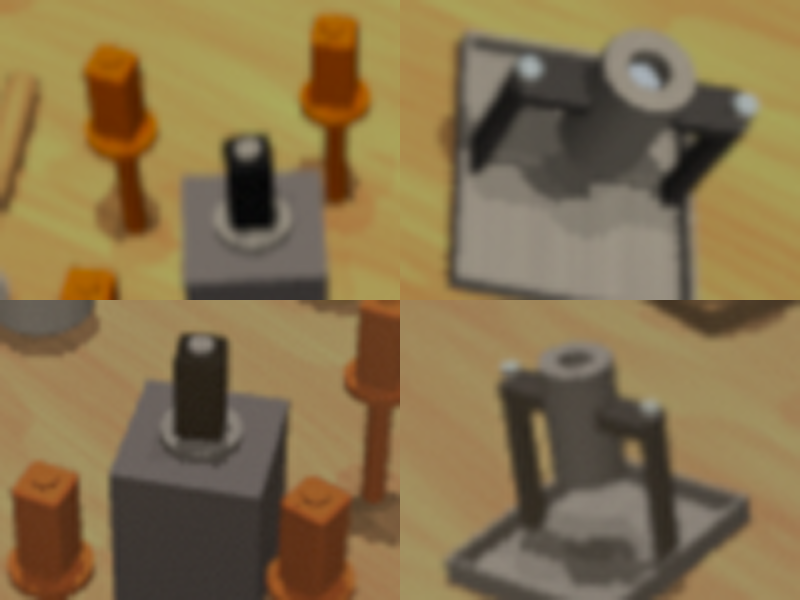

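```bash
python3 - <<'E'
from h import *
a=robot.get_image("scene");b=robot.get_image("side")
np.set_printoptions(precision=4,suppress=True)
for n,p,q,z in [("rod",(224.,134.2),(261.9,210.9),.146),("bore",(389.2,238.6),(159.8,131.6),.12),
 ("oA",(197.4,116.4),(291.2,247.2),.136),("oB",(242,109.4),(223,242),.136),("oC",(193,160.5),(308,199),.136),("col1",(365.8,238.2),(146.8,132.8),.1),("col2",(408.8,245.3),(174.7,141),.1)]:
    print(n,two(ray(a,p),ray(b,q)),onz(a,p,z),onz(b,q,z))
S=[onz(b,(212+x/4-.4,200+(y-300)/4-.4),.09) for x,y in[(148,382),(290,400),(262,497),(112,475)]]
print(np.array(S),np.mean(S,0))
for i in range(4):
    e=S[(i+1)%4]-S[i];print(np.linalg.norm(e),np.degrees(np.arctan2(e[1],e[0])))
print(b"")
print(robot.read_state()["clock"])
for nm,d,uv,h in [("can",a,(292,203),.115),("relish",a,(258,245),.1),("must",a,(220,243),.09),("dish",a,(321,170),.02),("ket",a,(313,295),.17),("can",b,(221,164),.115),("relish",b,(265,155),.1),("must",b,(297,166),.09)]: print(nm,onz(d,uv,h))
E
```

```text
rod (array([ 0.5151, -0.2266,  0.1466]), np.float64(0.00046210661051773337)) [ 0.5148 -0.2271  0.146 ] [ 0.5156 -0.2258  0.146 ]
bore (array([0.5733, 0.2225, 0.1188]), np.float64(0.0013787644329421715)) [0.5747 0.2219 0.12  ] [0.5721 0.2215 0.12  ]
oA (array([ 0.4896, -0.3264,  0.1371]), np.float64(0.002480271751859157)) [ 0.4879 -0.3263  0.136 ] [ 0.4913 -0.3266  0.136 ]
oB (array([ 0.4101, -0.237 ,  0.1394]), np.float64(0.0008829292390559502)) [ 0.4066 -0.2386  0.136 ] [ 0.4126 -0.2343  0.136 ]
oC (array([ 0.6167, -0.2516,  0.1363]), np.float64(0.0011508060965558582)) [ 0.6161 -0.2513  0.136 ] [ 0.6174 -0.2517  0.136 ]
col1 (array([0.5596, 0.2017, 0.1127]), np.float64(0.07380026688954831)) [0.5862 0.179  0.1   ] [0.5614 0.2742 0.1   ]
col2 (array([0.5886, 0.2392, 0.0988]), np.float64(0.07468758958400219)) [0.556  0.2675 0.1   ] [0.5906 0.1835 0.1   ]
[[ 0.5237 -0.1775  0.09  ]
 [ 0.5662 -0.237   0.09  ]
 [ 0.5058 -0.2781  0.09  ]
 [ 0.4642 -0.218   0.09  ]] [ 0.515  -0.2276  0.09  ]
0.07311966717061934 -54.47102965280566
0.07305636874797983 -145.80557982183416
0.07307600905809784 124.68040945756563
0.07197323432243646 34.215478574421674
b''
0.2
can [0.5938 0.0012 0.115 ]
relish [ 0.717  -0.0186  0.1   ]
must [ 0.7495 -0.0949  0.09  ]
dish [0.3967 0.007  0.02  ]
ket [0.7851 0.1283 0.17  ]
can [ 0.5934 -0.0049  0.115 ]
relish [ 0.7117 -0.0282  0.1   ]
must [ 0.744  -0.1054  0.09  ]
```

```bash
python3 - <<'E'
from h import *
d=robot.get_image("wrist");np.set_printoptions(precision=4,suppress=True)
print(d["tool_from_camera"],d["K"],d["k1"])
s=robot.read_state();R=Ro.from_euler("xyz",s["tool_rot"]).as_matrix()
c=d["tool_from_camera"]
# where to put TCP so optical axis hits bore at z=.12 with tcp z .40
o=R@c[:3,3];v=R@c[:3,2]; k=-(0.4034+o[2]-.12)/v[2]
off=(o+k*v)[:2];tgt=np.array([.5733,.222])-off
print(tgt,100*R.T@np.r_[tgt-s["position"][:2],0])
E
```

```text
[[-0.0004 -0.96   -0.28    0.0723]
 [ 1.     -0.0005  0.0004  0.0002]
 [-0.0005 -0.28    0.96    0.0315]
 [ 0.      0.      0.      1.    ]] [[302.0544   0.     258.8972]
 [  0.     302.0544 193.3036]
 [  0.       0.       1.    ]] 0.02801189332796979
[0.5722 0.2223] [-47.6779 -23.821    0.0182]
```

Request:
servo_tool(
  targets=[
    [[-4.3,-2.15,0,0,0,0,8.5],[-4.3,-2.15,0,0,0,0,8.5],[-4.3,-2.15,0,0,0,0,8.5],[-4.3,-2.15,0,0,0,0,8.5],[-4.3,-2.15,0,0,0,0,8.5],[-4.3,-2.15,0,0,0,0,8.5],[-4.3,-2.15,0,0,0,0,8.5],[-4.3,-2.15,0,0,0,0,8.5]],
  ],
)

```text
clock: 1.05
position: [0.4671, 0.3244, 0.4048]
tool_rot: [3.141, 0.0, 2.831]
ft_force: [0.5, 0.3, 0.2]
gripper_width: 0.0851
finger_force: 0.0
```

Request:
servo_tool(
  targets=[
    [[-4.3,-2.15,0,0,0,0,8.5],[-4.3,-2.15,0,0,0,0,8.5],[-4.3,-2.15,0,0,0,0,8.5],[-0.4,-0.2,0,0,0,0,8.5],[0,0,0,0,0,0,8.5],[0,0,0,0,0,0,8.5]],
  ],
)

```text
clock: 1.65
position: [0.5718, 0.2227, 0.4045]
tool_rot: [3.142, -0.001, 2.831]
ft_force: [0.4, 0.4, -0.4]
gripper_width: 0.0851
finger_force: 0.0
```

```bash
python3 - <<'E'
from h import *
s=robot.read_state();d=robot.get_image("wrist");cv2.imwrite("pics/w1.png",d["color"]);wcam(d,s)
np.set_printoptions(precision=4,suppress=True);print(s["position"],s["tool_rot"],s["clock"],np.abs(s["qd"]).max(),s["ft_force"])
print(proj(d,[[.5733,.2225,.12]]))
import pickle;pickle.dump((s,d),open("w1.pkl","wb"))
E
```

```text
[0.5718 0.2227 0.4045] [ 3.1416 -0.0008  2.8314] 1.65 0.01835916480804706 [ 0.4331  0.3592 -0.3784]
[[258.8542 193.5114]]
```

View pics/w1.png

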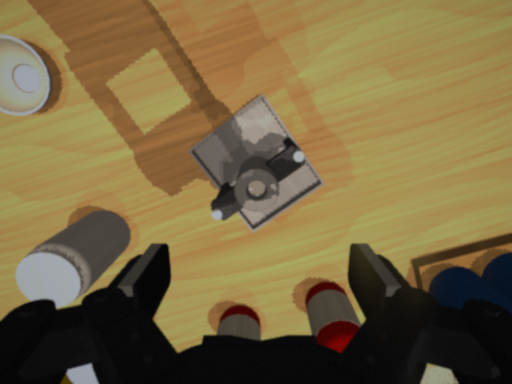

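```bash
python3 - <<'E'
from h import *
import pickle
s,d=pickle.load(open("w1.pkl","rb"))
c=d["color"][150:225,210:310];g=cv2.resize(c,None,fx=8,fy=8,interpolation=cv2.INTER_CUBIC)
gr=cv2.GaussianBlur(cv2.cvtColor(g,cv2.COLOR_BGR2GRAY),(0,0),4)
for lo,hi in((60,100),(130,200)):
    h=cv2.HoughCircles(gr,cv2.HOUGH_GRADIENT,1,20,param1=60,param2=15,minRadius=lo,maxRadius=hi)
    if h is not None:
        for x,y,r in h[0][:3]:
            uv=(210+x/8-.44,150+y/8-.44);print(lo,x,y,r,uv,onz(d,uv,.12)[:2]);
        x,y,r=h[0][0];cv2.circle(g,(int(x),int(y)),int(r),(0,255,0) if lo<100 else (0,0,255),1)
print("expected px radii", 8*302*.009/.255,8*302*.02/.255)
cv2.imwrite("pics/c2.png",g)
E
```

```text
expected px radii 85.27058823529411 189.49019607843138
```

View pics/c2.png

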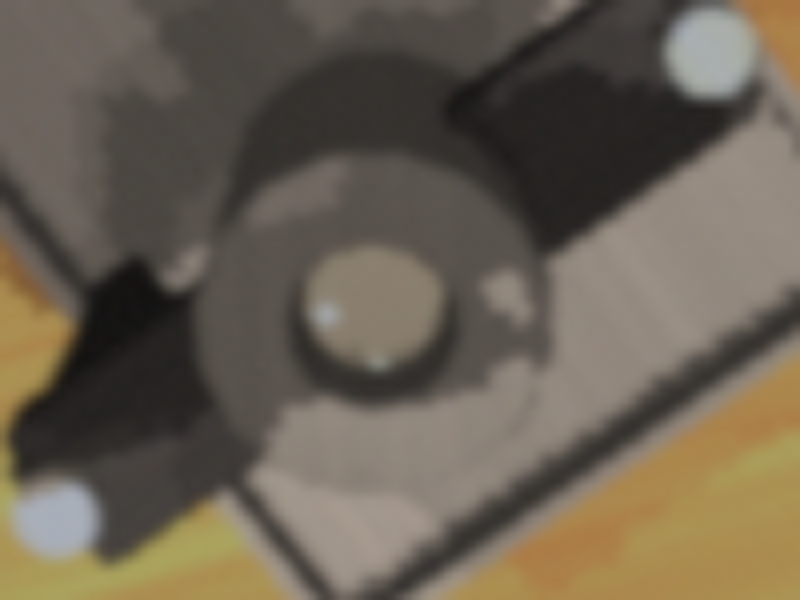

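Request:
servo_tool(
  targets=[
    [[-0.83,-4.46,0,0,0,0,8.5],[-0.83,-4.46,0,0,0,0,8.5],[-0.83,-4.46,0,0,0,0,8.5],[-0.83,-4.46,0,0,0,0,8.5],[-0.83,-4.46,0,0,0,0,8.5],[-0.83,-4.46,0,0,0,0,8.5],[-0.83,-4.46,0,0,0,0,8.5],[-0.83,-4.46,0,0,0,0,8.5]],
  ],
)

```text
clock: 2.5
position: [0.5258, -0.1379, 0.4051]
tool_rot: [3.141, 0.001, 2.833]
ft_force: [0.9, -0.3, 0.4]
gripper_width: 0.0851
finger_force: 0.0
```

Request:
servo_tool(
  targets=[
    [[-0.83,-4.46,0,0,0,0,8.5],[-0.83,-4.46,0,0,0,0,8.5],[0,0,0,0,0,0,8.5],[0,0,0,0,0,0,8.5]],
  ],
)

```text
clock: 2.9
position: [0.5149, -0.2274, 0.4047]
tool_rot: [3.141, -0.0, 2.831]
ft_force: [0.3, 0.1, 1.3]
gripper_width: 0.0848
finger_force: 0.0
```

```bash
python3 - <<'E'
from h import *
import pickle
s,d=pickle.load(open("w1.pkl","rb"));np.set_printoptions(precision=4,suppress=True)
print("bore",onz(d,(256.1,190.06),.12))
s=robot.read_state();d=robot.get_image("wrist");wcam(d,s)
pickle.dump((s,d),open("w2.pkl","wb"))
print(s["position"],s["tool_rot"],s["clock"],np.abs(s["qd"]).max())
print(proj(d,[[.5151,-.2266,.146],[.515,-.2276,.09]]))
g=cv2.resize(d["color"][115:265,160:360],None,fx=4,fy=4,interpolation=cv2.INTER_CUBIC)
cv2.imwrite("pics/c3.png",g)
E
```

```text
bore [0.5696 0.2212 0.12  ]
[ 0.5149 -0.2274  0.4047] [ 3.141  -0.0002  2.8306] 2.9 0.032691497397791806
[[259.3308 200.595 ]
 [258.1682 183.2627]]
```

View pics/c3.png

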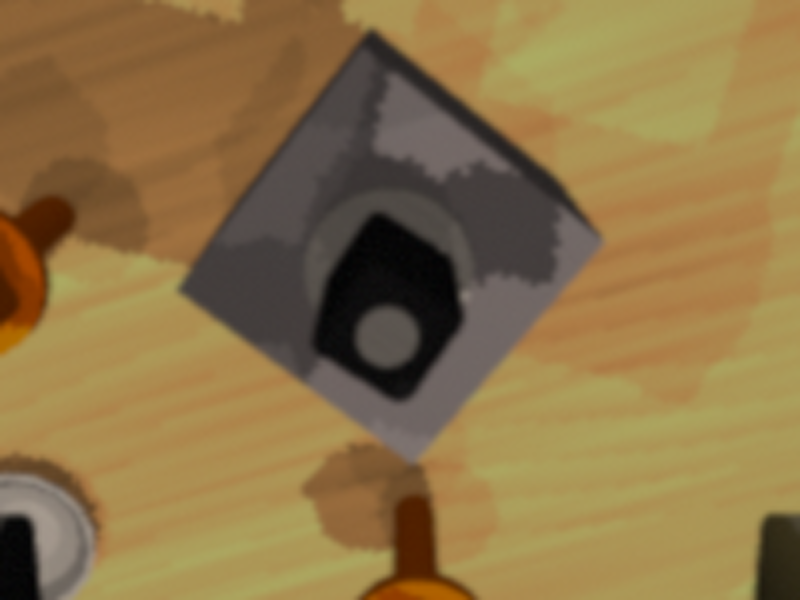

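```bash
python3 - <<'E'
from h import *
import pickle
s,d=pickle.load(open("w2.pkl","rb"));np.set_printoptions(precision=4,suppress=True)
f=lambda x,y,z:onz(d,(160+x/4-.4,115+y/4-.4),z)
ang=lambda a,b:(np.degrees(np.arctan2(*(b-a)[1::-1])),np.linalg.norm(b-a))
L,B,R=f(315,342,.146),f(400,400,.146),f(462,320,.146);print(ang(L,B),ang(B,R),(L+R)/2)
L,B,R,T=f(180,290,.09),f(415,465,.09),f(603,238,.09),f(370,33,.09);print("stand",ang(L,B),ang(B,R),(L+R)/2,(B+T)/2)
print("dot",f(387,336,.146))
E
```

```text
(np.float64(36.193290405205474), np.float64(0.020716351888003207)) (np.float64(126.09454874196398), np.float64(0.0206375910754457)) [ 0.5119 -0.2278  0.146 ]
stand (np.float64(33.40116073891229), np.float64(0.07331864248274643)) (np.float64(124.84814207061129), np.float64(0.07389696083566025)) [ 0.5122 -0.2277  0.09  ] [ 0.5115 -0.2266  0.09  ]
dot [ 0.5128 -0.2283  0.146 ]
```

Request:
servo_tool(
  targets=[
    [[0,0,0,0,0,7.4,8.5],[0,0,0,0,0,7.4,8.5],[0,0,0,0,0,7.4,8.5],[0,0,0,0,0,7.4,8.5],[0,0,0,0,0,7.4,8.5],[0.07,-0.1,3,0,0,0,8.5],[0,0,3,0,0,0,8.5],[0,0,0,0,0,0,8.5]],
  ],
)

```text
clock: 3.75
position: [0.5128, -0.225, 0.3397]
tool_rot: [-3.138, -0.009, 2.188]
ft_force: [-0.1, 0.2, -0.4]
gripper_width: 0.0851
finger_force: 0.0
```

Request:
servo_tool(
  targets=[
    [[0,0,3,0,0,0,8.5],[0,0,2.5,0,0,0,8.5],[0,0,1.2,0,0,0,8.5],[0,0,0.5,0,0,0,8.5],[0,0,0,0,0,0,8.5],[0,0,0,0,0,0,8.5]],
  ],
)

```text
clock: 4.35
position: [0.5144, -0.228, 0.2744]
tool_rot: [3.141, 0.002, 2.185]
ft_force: [0.2, -0.1, 0.8]
gripper_width: 0.0852
finger_force: 0.0
```

Request:
servo_tool(
  targets=[
    [[0,0,0,0,0,0,4.5],[0,0,0,0,0,0,3],[0,0,0,0,0,0,2.2],[0,0,0,0,0,0,2],[0,0,0,0,0,0,2],[0,0,0,0,0,0,2],[0,0,0,0,0,0,2]],
  ],
  force=40,
)

```text
clock: 5.05
position: [0.5138, -0.228, 0.273]
tool_rot: [-3.142, 0.0, 2.185]
ft_force: [-0.7, -0.7, 2.5]
gripper_width: 0.0239
finger_force: 39.4
```

Request:
servo_tool(
  targets=[
    [[0,0,0,0,0,0,2],[0,0,-0.5,0,0,0,2],[0,0,-1.5,0,0,0,2],[0,0,-2.5,0,0,0,2],[0,0,-3,0,0,0,2],[0,0,-3,0,0,0,2],[0,0,-3,0,0,0,2],[0,0,-2.5,0,0,0,2]],
  ],
  force=80,
)

```text
clock: 5.85
position: [0.5136, -0.2277, 0.4352]
tool_rot: [3.141, 0.001, 2.185]
ft_force: [0.3, 0.5, -3.0]
gripper_width: 0.0229
finger_force: 77.6
```

Request:
servo_tool(
  targets=[
    [[1.7,1.5,0,0,0,0,2],[3.2,2.9,0,0,0,0,2],[3.2,2.9,0,0,0,0,2],[3.2,2.9,0,0,0,0,2],[3.2,2.9,0,0,0,0,2],[3.2,2.9,0,0,0,0,2],[3.2,2.9,0,0,0,0,2],[3.2,2.9,0,0,0,0,2]],
  ],
)

```text
clock: 6.65
position: [0.5526, 0.0965, 0.4333]
tool_rot: [3.141, 0.0, 2.185]
ft_force: [0.6, -0.9, -2.5]
gripper_width: 0.023
finger_force: 77.8
```

Request:
servo_tool(
  targets=[
    [[3.2,2.9,0,0,0,0,2],[3.2,3.0,0,0,0,0,2],[2,2.0,0,0,0,0,2],[0.86,0.9,0,0,0,0,2],[0,0,0,0,0,0,2],[0,0,2,0,0,0,2],[0,0,0,0,0,0,2],[0,0,0,0,0,0,2]],
  ],
)

```text
clock: 7.45
position: [0.5714, 0.2198, 0.4123]
tool_rot: [-3.14, -0.0, 2.183]
ft_force: [0.7, 0.1, -2.9]
gripper_width: 0.0235
finger_force: 77.9
```

```bash
python3 - <<'E'
from h import *
import pickle
s=robot.read_state();np.set_printoptions(precision=4,suppress=True);print(s["position"],s["tool_rot"],s["ft_force"],s["wrist_torque"])
a=robot.get_image("scene");b=robot.get_image("side");w=robot.get_image("wrist");pickle.dump((s,a,b,w),open("p3.pkl","wb"))
g=lambda i,x,y,W,H:cv2.resize(i[y:y+H,x:x+W],(400,600),interpolation=cv2.INTER_CUBIC)
cv2.imwrite("pics/c4.png",np.hstack([g(a["color"],350,175,60,90),g(b["color"],130,85,60,90)]))
E
```

```text
[0.5714 0.2198 0.4123] [-3.1398 -0.0003  2.1835] [ 0.7471  0.0779 -2.9327] [-0.029   0.0199  0.0023]
```

View pics/c4.png

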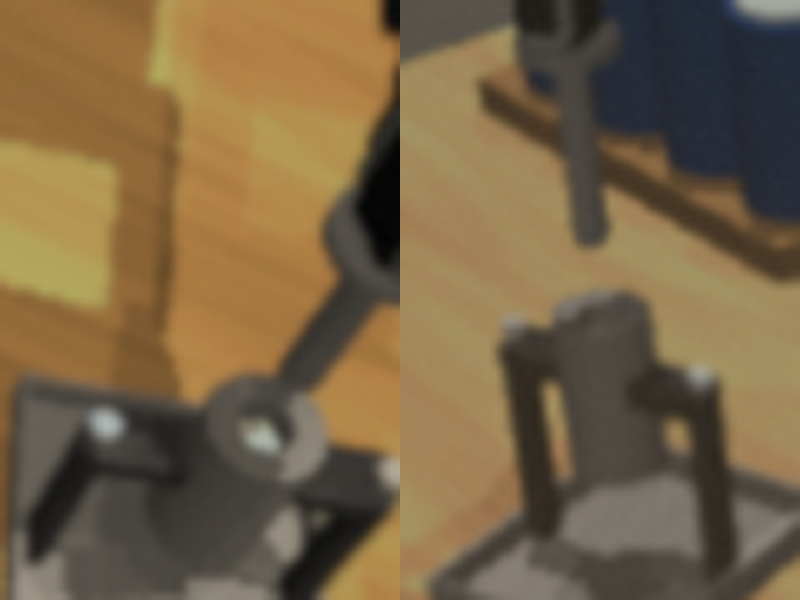

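```bash
python3 - <<'E'
from h import *
import pickle
from scipy.optimize import least_squares
s,a,b,w=pickle.load(open("p3.pkl","rb"));np.set_printoptions(precision=4,suppress=True)
A=lambda x,y:np.array((350+x/6.667-.4,175+y/6.667-.4));B=lambda x,y:np.array((130+(x-400)/6.667-.4,85+y/6.667-.4))
bore=two(ray(a,A(267,427)),ray(b,B(600,308)));print("bore",bore)
def axis(d,p,q): return p,q
def f(x):
    r=[]
    for d,pts in((a,[A(355,290),A(297,380)]),(b,[B(575,80),B(589,230)])):
        L=proj(d,[[x[0],x[1],.14],[x[0],x[1],.24]]);u=(L[1]-L[0])/np.linalg.norm(L[1]-L[0])
        r+=[u[0]*(p-L[0])[1]-u[1]*(p-L[0])[0] for p in pts]
    return r
o=least_squares(f,bore[0][:2]);print("axis",o.x,o.fun,"d bore-axis mm",1e3*(bore[0][:2]-o.x))
print("tip",two(ray(a,A(295,385)),ray(b,B(590,240))))
R=Ro.from_euler("xyz",s["tool_rot"]).as_matrix();print("tool cm",100*R.T@np.r_[bore[0][:2]-o.x,0])
E
```

```text
bore (array([0.5738, 0.2234, 0.1205]), np.float64(0.001977740238993535))
axis [0.5726 0.221 ] [-0.4517  0.4801  0.4246 -0.4359] d bore-axis mm [1.199  2.3161]
tip (array([0.5739, 0.223 , 0.1499]), np.float64(0.003582777856833175))
tool cm [ 0.1205  0.2313 -0.0004]
```

Request:
servo_tool(
  targets=[
    [[0.11,0.15,0,0,0,0,2],[0,0,0.8,0,0,0,2],[0,0,0.8,0,0,0,2],[0,0,0.6,0,0,0,2],[0,0,0.3,0,0,0,2],[0,0,0.2,0,0,0,2],[0,0,0,0,0,0,2]],
  ],
)

```text
clock: 8.3
position: [0.5721, 0.2228, 0.3853]
tool_rot: [-3.141, -0.0, 2.185]
ft_force: [0.3, -0.6, -4.1]
gripper_width: 0.0228
finger_force: 78.0
```

Request:
servo_tool(
  targets=[
    [[0,0,0.15,0,0,0,2],[0,0,0.15,0,0,0,2],[0,0,0.15,0,0,0,2],[0,0,0.1,0,0,0,2],[0,0,0,0,0,0,2]],
  ],
)

```text
clock: 8.8
position: [0.5721, 0.2228, 0.38]
tool_rot: [-3.141, -0.0, 2.185]
ft_force: [0.7, -0.5, -2.8]
gripper_width: 0.0234
finger_force: 78.0
```

Request:
servo_tool(
  targets=[
    [[0,0,0.1,0,0,0,2],[0,0,0.1,0,0,0,2],[0,0,0.1,0,0,0,2],[0,0,0,0,0,0,2]],
  ],
)

```text
clock: 9.2
position: [0.5721, 0.2228, 0.377]
tool_rot: [-3.141, -0.0, 2.185]
ft_force: [0.1, -0.8, -2.3]
gripper_width: 0.023
finger_force: 78.0
```

Request:
servo_tool(
  targets=[
    [[0,0,0.1,0,0,0,2],[0,0,0.1,0,0,0,2],[0,0,0.1,0,0,0,2],[0,0,0,0,0,0,2]],
  ],
)

```text
clock: 9.6
position: [0.5721, 0.2228, 0.3739]
tool_rot: [-3.141, -0.0, 2.185]
ft_force: [0.4, -0.5, -2.8]
gripper_width: 0.0233
finger_force: 78.0
```

Request:
servo_tool(
  targets=[
    [[0,0,0.2,0,0,0,2],[0,0,0.2,0,0,0,2],[0,0,0.2,0,0,0,2],[0,0,0.2,0,0,0,2],[0,0,0.2,0,0,0,2],[0,0,0.2,0,0,0,2],[0,0,0.2,0,0,0,2]],
  ],
)

```text
clock: 10.3
position: [0.5722, 0.2228, 0.3604]
tool_rot: [3.141, 0.0, 2.185]
ft_force: [-1.8, -0.6, 4.2]
gripper_width: 0.0235
finger_force: 78.8
```

Request:
servo_tool(
  targets=[
    [[0,0,0.2,0,0,0,2],[0,0,0.2,0,0,0,2],[0,0,0.2,0,0,0,2],[0,0,0.2,0,0,0,2],[0,0,0.2,0,0,0,2],[0,0,0.1,0,0,0,2],[0,0,0,0,0,0,2]],
  ],
)

```text
clock: 11.0
position: [0.5722, 0.2228, 0.3489]
tool_rot: [3.141, 0.0, 2.185]
ft_force: [0.1, -0.7, 2.1]
gripper_width: 0.0229
finger_force: 78.6
```

Request:
servo_tool(
  targets=[
    [[0,0,0.2,0,0,0,2],[0,0,0.2,0,0,0,2],[0,0,0.05,0,0,0,2],[0,0,0,0,0,0,2],[0,0,0,0,0,0,2]],
  ],
)

```text
clock: 11.5
position: [0.5722, 0.2228, 0.3445]
tool_rot: [3.141, 0.0, 2.185]
ft_force: [-0.3, -0.4, 2.5]
gripper_width: 0.0229
finger_force: 78.6
```

```bash
python3 -c "
from plant import robot
s=robot.read_state();print(s['position'],s['ft_force'])"
```

```text
[0.57217599 0.2228316  0.34446226] [-0.27142105 -0.40663193  2.49963217]
```

Request:
servo_tool(
  targets=[
    [[0,0,-0.01,0,0,0,2],[0,0,0,0,0,0,2]],
  ],
)

```text
clock: 11.7
position: [0.5722, 0.2228, 0.3445]
tool_rot: [3.142, 0.0, 2.185]
ft_force: [1.4, -0.2, 1.5]
gripper_width: 0.0232
finger_force: 78.4
```

```bash
python3 -c "
from plant import robot
s=robot.read_state();print(s['position'],s['ft_force'])"
```

```text
[0.57216076 0.22279205 0.34445917] [ 1.43880046 -0.15778221  1.49352316]
```

Request:
servo_tool(
  targets=[
    [[0,0,-0.01,0,0,0,2],[0,0,0,0,0,0,2]],
  ],
)

```text
clock: 11.9
position: [0.5721, 0.2228, 0.3444]
tool_rot: [-3.142, -0.0, 2.185]
ft_force: [0.2, -0.3, -0.5]
gripper_width: 0.0232
finger_force: 78.2
```

```bash
python3 -c "
from plant import robot
s=robot.read_state();print(s['position'],s['ft_force'])"
```

```text
[0.57212121 0.22281151 0.34444468] [ 0.17023268 -0.26541622 -0.53932733]
```

Request:
servo_tool(
  targets=[
    [[0,0,-0.03,0,0,0,2],[0,0,0,0,0,0,2]],
  ],
)

```text
clock: 12.1
position: [0.5719, 0.2228, 0.3445]
tool_rot: [-3.141, -0.001, 2.185]
ft_force: [0.6, -0.4, -2.1]
gripper_width: 0.0233
finger_force: 78.2
```

```bash
python3 -c "
from plant import robot
s=robot.read_state();print(s['position'],s['ft_force'])"
```

```text
[0.57193226 0.22283173 0.34446719] [ 0.55376461 -0.44619646 -2.05024617]
```

Request:
servo_tool(
  targets=[
    [[0,0,0.1,0,0,0,2],[0,0,0.1,0,0,0,2],[0,0,0,0,0,0,2]],
  ],
)

```text
clock: 12.4
position: [0.572, 0.2229, 0.3435]
tool_rot: [-3.141, -0.0, 2.185]
ft_force: [-0.8, -0.9, 3.7]
gripper_width: 0.0235
finger_force: 78.6
```

Request:
servo_tool(
  targets=[
    [[0,0,0.04,0,0,0,2],[0,0,0.04,0,0,0,2]],
  ],
)

```text
clock: 12.6
position: [0.572, 0.2228, 0.3425]
tool_rot: [-3.141, -0.0, 2.185]
ft_force: [-2.0, -0.2, 4.5]
gripper_width: 0.0232
finger_force: 78.6
```

Request:
servo_tool(
  targets=[
    [[0,0,0.04,0,0,0,2],[0,0,0.04,0,0,0,2]],
  ],
)

```text
clock: 12.8
position: [0.5721, 0.2228, 0.3415]
tool_rot: [-3.141, -0.0, 2.185]
ft_force: [-2.0, -0.0, 3.0]
gripper_width: 0.0231
finger_force: 78.6
```

Request:
servo_tool(
  targets=[
    [[0,0,0.04,0,0,0,2],[0,0,0.04,0,0,0,2]],
  ],
)

```text
clock: 13.0
position: [0.5721, 0.2228, 0.3407]
tool_rot: [-3.141, -0.0, 2.185]
ft_force: [-2.4, -0.6, 3.1]
gripper_width: 0.0233
finger_force: 78.6
```

Request:
servo_tool(
  targets=[
    [[0,0,0.04,0,0,0,2],[0,0,0.04,0,0,0,2]],
  ],
)

```text
clock: 13.2
position: [0.5721, 0.2228, 0.3399]
tool_rot: [-3.141, -0.0, 2.185]
ft_force: [-3.0, -0.1, 2.5]
gripper_width: 0.0226
finger_force: 78.6
```

Request:
servo_tool(
  targets=[
    [[0,0,0.04,0,0,0,2],[0,0,0.04,0,0,0,2]],
  ],
)

```text
clock: 13.4
position: [0.5722, 0.2229, 0.3398]
tool_rot: [-3.142, -0.0, 2.185]
ft_force: [-3.7, -1.0, 6.9]
gripper_width: 0.0231
finger_force: 79.5
```

Request:
servo_tool(
  targets=[
    [[0,0,0.02,0,0,0,2],[0,0,0,0,0,0,2]],
  ],
)

```text
clock: 13.6
position: [0.5721, 0.2229, 0.3398]
tool_rot: [-3.142, -0.0, 2.185]
ft_force: [-3.7, -0.9, 6.7]
gripper_width: 0.0228
finger_force: 79.5
```

Request:
servo_tool(
  targets=[
    [[0,0,0.05,0,0,0,2],[0,0,0,0,0,0,2]],
  ],
)

```text
clock: 13.8
position: [0.5722, 0.2229, 0.3398]
tool_rot: [-3.142, -0.0, 2.185]
ft_force: [-4.5, -0.9, 7.0]
gripper_width: 0.0233
finger_force: 79.8
```

Request:
servo_tool(
  targets=[
    [[0,0,0.08,0,0,0,2],[0,0,0,0,0,0,2]],
  ],
)

```text
clock: 14.0
position: [0.5722, 0.2229, 0.3397]
tool_rot: [3.141, 0.0, 2.185]
ft_force: [-6.3, -1.0, 10.3]
gripper_width: 0.0236
finger_force: 80.2
```

Request:
servo_tool(
  targets=[
    [[0.02,-0.03,0.04,0,0,0,2],[0,0,0,0,0,0,2],[0,0,0,0,0,0,2]],
  ],
)

```text
clock: 14.3
position: [0.572, 0.2229, 0.3397]
tool_rot: [3.141, 0.0, 2.185]
ft_force: [-5.3, -1.6, 11.0]
gripper_width: 0.0239
finger_force: 80.2
```

Request:
servo_tool(
  targets=[
    [[0.02,-0.03,0.05,0,0,0,2],[0,0,0,0,0,0,2],[0,0,0,0,0,0,2]],
  ],
)

```text
clock: 14.6
position: [0.5718, 0.2229, 0.3397]
tool_rot: [3.14, 0.001, 2.185]
ft_force: [-6.9, -0.7, 12.2]
gripper_width: 0.0233
finger_force: 80.3
```

Request:
servo_tool(
  targets=[
    [[0,0,0.03,0,0,0,2],[0,0,0,0,0,0,2],[0,0,0,0,0,0,2],[0,0,0,0,0,0,2],[0,0,0,0,0,0,2]],
  ],
)

```text
clock: 15.1
position: [0.5718, 0.2229, 0.3397]
tool_rot: [3.14, 0.001, 2.185]
ft_force: [-5.5, -1.5, 12.9]
gripper_width: 0.0228
finger_force: 80.5
```

Request:
servo_tool(
  targets=[
    [[0,0,0.02,0,0,0,2],[0,0,0,0,0,0,2],[0,0,0,0,0,0,2],[0,0,0,0,0,0,2],[0,0,0,0,0,0,2],[0,0,0,0,0,0,2],[0,0,0,0,0,0,2]],
  ],
)

```text
clock: 15.8
position: [0.5718, 0.2229, 0.3397]
tool_rot: [3.14, 0.001, 2.185]
ft_force: [-6.4, -1.7, 13.5]
gripper_width: 0.0237
finger_force: 80.5
```

Request:
servo_tool(
  targets=[
    [[0,0,-0.3,0,0,0,2],[0,0,-0.5,0,0,0,2],[0,0,-1,0,0,0,2],[0,0,-1.5,0,0,0,2],[0,0,-1.5,0,0,0,2],[0,0,0,0,0,0,2]],
  ],
)

```text
clock: 16.4
position: [0.5723, 0.223, 0.3887]
tool_rot: [3.135, 0.003, 2.185]
ft_force: [0.4, -0.0, -2.4]
gripper_width: 0.0229
finger_force: 78.1
```

Request:
servo_tool(
  targets=[
    [[0,0,-1.5,0,0,0,2],[0,0,-1.5,0,0,0,2],[0,0,-1.5,0,0,0,2],[0,0,-0.5,0,0,0,2],[0,0,0,0,0,0,2],[0,0,0,0,0,0,2]],
  ],
)

```text
clock: 17.0
position: [0.5713, 0.2228, 0.4339]
tool_rot: [-3.141, -0.0, 2.185]
ft_force: [-0.2, 0.8, -3.1]
gripper_width: 0.0233
finger_force: 77.9
```

```bash
python3 - <<'E'
from h import *
s=robot.read_state();print(s["position"],s["tool_rot"],s["ft_force"],s["wrist_torque"])
a=robot.get_image("scene");b=robot.get_image("side")
g=lambda i,x,y,W,H:cv2.resize(i[y:y+H,x:x+W],(400,600),interpolation=cv2.INTER_CUBIC)
cv2.imwrite("pics/c5.png",np.hstack([g(a["color"],350,175,60,90),g(b["color"],130,85,60,90)]))
E
```

```text
[0.57133039 0.2227718  0.43393738] [-3.14098679e+00 -1.91742423e-04  2.18502884e+00] [-0.22171957  0.7637492  -3.06295408] [ 0.06983558  0.02910204 -0.00206248]
```

View pics/c5.png

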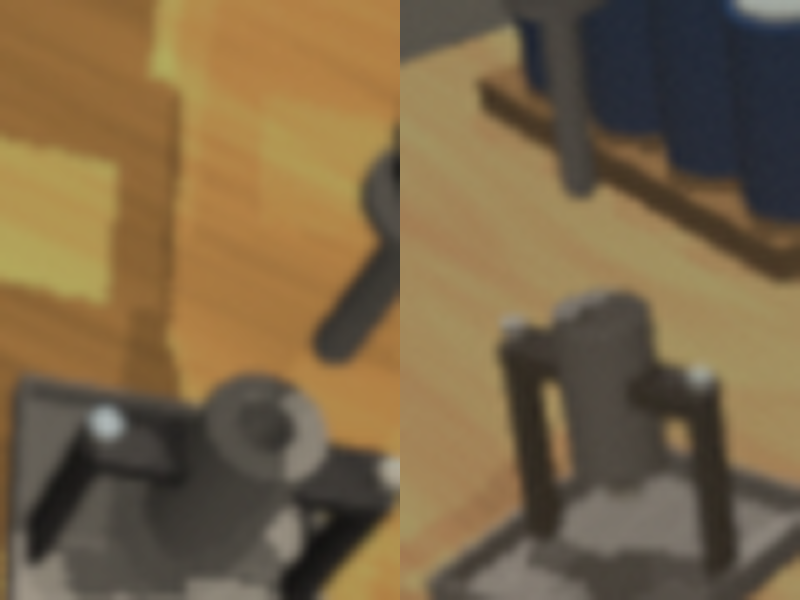

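Request:
servo_tool(
  targets=[
    [[-1.7,-1.5,0,0,0,0,2],[-3.2,-2.9,0,0,0,0,2],[-3.2,-2.9,0,0,0,0,2],[-3.2,-2.9,0,0,0,0,2],[-3.2,-2.9,0,0,0,0,2],[-3.2,-2.9,0,0,0,0,2],[-3.2,-2.9,0,0,0,0,2],[-3.2,-2.9,0,0,0,0,2]],
  ],
)

```text
clock: 17.9
position: [0.5315, -0.1014, 0.4335]
tool_rot: [-3.141, -0.001, 2.185]
ft_force: [0.9, 0.7, -2.3]
gripper_width: 0.023
finger_force: 78.1
```

Request:
servo_tool(
  targets=[
    [[-3.2,-2.9,0,0,0,0,2],[-3.2,-3.0,0,0,0,0,2],[-2,-2.0,0,0,0,0,2],[-1,-1,0,0,0,0,2],[0,0,0,0,0,0,2],[0,0,0,0,0,0,2],[0,0,0,0,0,0,2]],
  ],
)

```text
clock: 18.6
position: [0.5139, -0.2268, 0.434]
tool_rot: [3.141, -0.001, 2.187]
ft_force: [0.0, 0.1, -2.9]
gripper_width: 0.0231
finger_force: 78.2
```

Request:
servo_tool(
  targets=[
    [[-0.09,-0.06,1,0,0,0,2],[0,0,2,0,0,0,2],[0,0,2,0,0,0,2],[0,0,1.5,0,0,0,2],[0,0,0.5,0,0,0,2],[0,0,0.3,0,0,0,2],[0,0,0.3,0,0,0,2],[0,0,0.2,0,0,0,2]],
  ],
)

```text
clock: 19.4
position: [0.5139, -0.2291, 0.3571]
tool_rot: [3.141, 0.002, 2.185]
ft_force: [0.2, -0.1, -3.5]
gripper_width: 0.0229
finger_force: 78.2
```

Request:
servo_tool(
  targets=[
    [[0,0,0.2,0,0,0,2],[0,0,0.2,0,0,0,2],[0,0,0.2,0,0,0,2],[0,0,0,0,0,0,2]],
  ],
)

```text
clock: 19.8
position: [0.5135, -0.229, 0.35]
tool_rot: [-3.141, -0.0, 2.185]
ft_force: [0.8, 0.4, -2.1]
gripper_width: 0.0232
finger_force: 78.2
```

Request:
servo_tool(
  targets=[
    [[0.06,0.05,0,0,0,0,2],[0,0,0.3,0,0,0,2],[0,0,0.4,0,0,0,2],[0,0,0.4,0,0,0,2],[0,0,0.4,0,0,0,2],[0,0,0,0,0,0,2]],
  ],
)

```text
clock: 20.4
position: [0.5134, -0.2281, 0.3342]
tool_rot: [-3.141, -0.002, 2.185]
ft_force: [-0.0, 0.8, -2.2]
gripper_width: 0.0232
finger_force: 78.3
```

Inside the hole and free. On down to just above the seat.

Request:
servo_tool(
  targets=[
    [[0,0,0.8,0,0,0,2],[0,0,1,0,0,0,2],[0,0,1,0,0,0,2],[0,0,1,0,0,0,2],[0,0,0.8,0,0,0,2],[0,0,0.6,0,0,0,2],[0,0,0.2,0,0,0,2],[0,0,0,0,0,0,2]],
  ],
)

```text
clock: 21.2
position: [0.5137, -0.2282, 0.281]
tool_rot: [-3.141, -0.0, 2.185]
ft_force: [0.0, 0.5, -2.0]
gripper_width: 0.0232
finger_force: 78.2
```

Request:
servo_tool(
  targets=[
    [[0,0,0.1,0,0,0,2],[0,0,0.1,0,0,0,2],[0,0,0,0,0,0,2]],
  ],
)

```text
clock: 21.5
position: [0.5138, -0.2283, 0.2796]
tool_rot: [3.141, 0.0, 2.185]
ft_force: [0.2, 0.6, -3.0]
gripper_width: 0.0236
finger_force: 78.2
```

Request:
servo_tool(
  targets=[
    [[0,0,0.15,0,0,0,2],[0,0,0.15,0,0,0,2],[0,0,0.1,0,0,0,2],[0,0,0,0,0,0,2]],
  ],
)

```text
clock: 21.9
position: [0.5136, -0.2281, 0.275]
tool_rot: [-3.141, -0.0, 2.185]
ft_force: [0.1, 0.4, -3.0]
gripper_width: 0.0232
finger_force: 78.2
```

Request:
servo_tool(
  targets=[
    [[0,0,0.05,0,0,0,2],[0,0,0.05,0,0,0,2],[0,0,0,0,0,0,2]],
  ],
)

```text
clock: 22.2
position: [0.5137, -0.2282, 0.2743]
tool_rot: [-3.142, -0.0, 2.185]
ft_force: [-0.2, 0.3, -2.4]
gripper_width: 0.0233
finger_force: 78.2
```

Request:
servo_tool(
  targets=[
    [[0,0,0.05,0,0,0,2],[0,0,0.05,0,0,0,2],[0,0,0,0,0,0,2]],
  ],
)

```text
clock: 22.5
position: [0.5137, -0.2282, 0.2732]
tool_rot: [-3.142, -0.0, 2.185]
ft_force: [-0.2, 0.0, -2.3]
gripper_width: 0.0231
finger_force: 78.2
```

Request:
servo_tool(
  targets=[
    [[0,0,0.05,0,0,0,2],[0,0,0.03,0,0,0,2],[0,0,0,0,0,0,2]],
  ],
)

```text
clock: 22.8
position: [0.5137, -0.2282, 0.2731]
tool_rot: [-3.141, -0.0, 2.185]
ft_force: [-2.9, 1.4, 3.2]
gripper_width: 0.0231
finger_force: 78.9
```

Request:
servo_tool(
  targets=[
    [[0,0,-0.04,0,0,0,2],[0,0,0,0,0,0,2.6],[0,0,0,0,0,0,3.2],[0,0,0,0,0,0,5],[0,0,0,0,0,0,7],[0,0,0,0,0,0,8],[0,0,0,0,0,0,8],[0,0,0,0,0,0,8]],
  ],
  force=20,
)

```text
clock: 23.6
position: [0.5137, -0.2282, 0.2729]
tool_rot: [3.142, 0.0, 2.185]
ft_force: [-0.0, -0.2, -0.3]
gripper_width: 0.0798
finger_force: 0.0
```

Request:
servo_tool(
  targets=[
    [[0,0,-1,0,0,0,8],[0,0,-3,0,0,0,8],[0,0,-4,0,0,0,8],[0,0,-4,0,0,0,8],[0,0,-2,0,0,0,8],[0,0,0,0,0,0,8],[0,0,0,0,0,0,8]],
  ],
)

```text
clock: 24.3
position: [0.5136, -0.2281, 0.4133]
tool_rot: [3.141, 0.001, 2.185]
ft_force: [-0.6, 0.3, -1.3]
gripper_width: 0.0803
finger_force: 0.0
```

```bash
python3 - <<'E'
from h import *
s=robot.read_state();print(s["position"],s["ft_force"],s["gripper_width"])
a=robot.get_image("scene")["color"];b=robot.get_image("side")["color"]
o=np.vstack([np.hstack([a[90:315,140:440],b[75:300,120:420]])]);
cv2.imwrite("pics/c6.png",cv2.resize(o,None,fx=1.33,fy=1.33,interpolation=cv2.INTER_CUBIC))
E
```

```text
[ 0.51361445 -0.22812261  0.41333014] [-0.57263811  0.32247376 -1.29836961] 0.08032005243216808
```

View pics/c6.png

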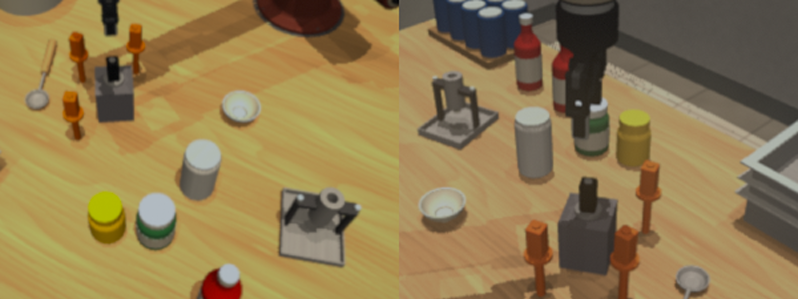

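The rod stands back in its stand, guard on the block (side view about (588,195)), and the gripper is clear above it. The can, dish, jars, bottles and orange look-alikes are where they were.

```bash
python3 -c "
from plant import robot
print(robot.job_done())"
```

```text
the job is handed in; nothing more can be done
None
```

The piston was driven to a dead stop (rod tip about 43 mm below the mouth) and held there at about 15–16 N for over a second, with no reading above about 17.5 N; the rod is back fully down in its stand and released, nothing else was disturbed, and the job was handed in at about 24 s.

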